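Take the check weight off its sprung safety hook

TASK

Take the scale's check weight off its safety hook: by its stem, push its crossbar gently back against the sprung keeper, feeling for the spring and never pushing or pulling on the hook with more than about 20 N, until the bar is out from under the lip, then lift it straight up and off. Stand it gently upright in the round metal dish and let go. Leave the tape roll, the lidded cup and the tally counter where they are.

Things in the scene. Friction and masses are not known exactly. Their poses are not given: they have to be found in the camera images.
- weight_grip (a point): Check weight: steel cylinder, 40 mm diameter, 50 mm high; above it a 14 mm neck, a square crossbar (10 x 10 mm, 78 mm long along y) and a square grip stem, 16 x 16 mm, 80 mm tall. 160 mm tall in all, 0.3 to 0.5 kg. This point: on its axis in the stem, 130 mm above the flat foot, 30 mm below the stem's top, the place to grip. z up the stem; x, y as the hook's while it hangs.
- weight_bar (a point): The middle of the check weight's crossbar, 75 mm above its foot and 55 mm below the grip point; same axes. Hanging, the bar lies 95 to 105 mm above the bench, within 4 mm of being above the hook's origin.
- hook: Hook: fixed stand of two aluminium cheek plates (6 mm thick, 29 mm either side of the middle) on a dark base plate; about 220 mm long, 94 mm wide, nothing above 116 mm. Origin on the bench; x along the cheeks, away from the robot (yawed up to 0.35 rad), z up. The crossbar lies across the cheeks' flat tops; the cylinder hangs between them (52 mm of free width), 17 mm above the base plate.
- hook_seat (a point): Fixed point of the hook, straight above its origin at the cheeks' flat tops, 95 mm up. Upturned tips 13 mm to -x and a dark steel lip over the bar (underside 110 mm up, 5 mm above the bar) bar the way forward and up. Lip and keeper share a carriage clamped anywhere in a 30 mm range along x, not measured. Off the hook, the weight must rise 100 mm straight up between the cheeks.
- hook_mouth (a point): Point fixed to the stand 30 mm along +x from hook_seat. Keeper: steel fork level with the bar, its two prongs 7 to 37 mm along +x from hook_seat, sprung towards -x. It meets the bar with 2.5 N and stiffens 1.3 N per mm; the bar is out from under the lip after 6 mm (10 N), well inside the open mouth at 12 to 14 N; hard stop at 19 mm (27 N). Over 20 N strains the hook. It springs back by itself.
- dish: The round aluminium dish with a dark rubber floor, fixed on the bench: 84 mm across, rim 12 mm high, flat floor 76 mm across and 4 mm above the bench. Origin at its centre, on the bench.
- tape_clear: Bystander: loose roll of tape lying flat, 90 mm across, 48 mm high; origin under its centre.
- lidded_cup: Bystander: loose white sample cup with a snap lid, 64 mm across, 58 mm high; origin under its centre.
- counter: Bystander: loose white tally counter, 58 x 50 x 27 mm; origin under its centre.
Things that resemble listed ones, but are neither listed nor needed, are in the scene too. There is more than one size of the part that bears weight_grip; the job needs the smallest.

How it is judged (in metres and radians):
On the way, in this order (a step that is already met when the one before it is completed fails the run):
1. the crossbar, pushed back but still in the hook, is pressed against it with more than 8 N (contact force between check_weight and hook above 8 N and z of weight_bar in the frame of hook below 0.112 m and x of weight_bar in the frame of hook above 0.005 m), for 0.1 s.
2. the weight is lifted off: its bar more than 60 mm above its seat and free of the hook (z of weight_bar in the frame of hook above 0.16 m and contact force between check_weight and hook below 0.1 N), for 0.1 s.
At the end, for the whole second after the job is handed in: The check weight stands upright (within 0.08 rad) on the floor of the dish, its axis within 21 mm of the dish's centre, at rest and released (horizontal distance between weight_bar and dish below 0.021 m and z of weight_bar in the frame of dish between 0.074 and 0.082 m and angle between weight_bar's own z axis and vertical below 0.08 rad and linear speed of check_weight below 0.02 m/s and contact force between check_weight and the fingers below 0.1 N); the robot touches nothing.
It fails at once if while the bar is pushed back or lifted, it loads the hook with more than 22 N; or at any time the hook is loaded with more than 60 N ((contact force between check_weight and hook above 22 N and (x of weight_bar in the frame of hook above 0.006 m or z of weight_bar in the frame of hook above 0.1035 m)) or contact force between any of check_weight, the arm, the fingers and hook above 60 N).
It fails at once if the weight is dropped or rammed into the dish (over 50 N) (contact force between check_weight and dish above 50 N).
It fails at once if the tape roll, cup or counter is moved by more than 25 mm (distance of any of tape_clear, lidded_cup, counter from where it was at the start of the episode above 0.025 m).
It also fails if it takes over 54 s, if anything falls off the work surface, if the arm or the gripper's body presses on something with over 40 N, if the wrist force passes 120 N, or if a joint passes its speed limit or range.

ROBOT

A 6-joint arm with a two-finger parallel gripper is mounted at the origin on a cart in front of the work surface, level with it; the furniture and walls round the work are solid. World frame = base frame: x ahead of the robot, y to its left, z up, the work surface at z = 0. Lengths are in m, angles in degrees, forces in N, time in s.
With the tool pointing down it reaches from about 0.3 to 0.875 m from the base axis. Payload 6.4 kg.
Tool frame: the origin (TCP) lies on the centre line of the jaws, within the pads' length; the fingertips stand 22 mm ahead of it and the grasp point (between the pads) lies 3 mm ahead of it (manip.tcp_to_tips is the distance from the TCP to the fingertips, in m); z points along the fingers, y is the line along which they close (so a half turn about z gives the same grasp; the last joint's range is limited). The gripper opens to 88 mm and grips with 3 to 60 N. Pads are 18 mm wide; open, the fingers measure 123 mm over their backs; the gripper's body (75 mm by 187 mm) begins 45 mm behind the grasp point.
Start: joints at [-80.002, 10.359, 92.074, -0, 77.567, -11.82], TCP at [0.214, -0.534, 0.261] pointing down, gripper open.
Joint ranges: [-171.53, 171.53], [-51.25, 118.39], [17.06, 147.69], [-65.23, 245.23], [0, 150.52], [-178.68, 178.68]. Speed limits (degrees/s): [147.25, 147.25, 172.46, 180, 180, 180].

INTERFACE

Orientations are given as a 3x3 rotation matrix whose columns are the frame's x, y, z axes.
In Python, from bench import status, viewer, manip gives the robot as it stands.
- The arm moves only by the tool send_rows, never from a script. Its argument "series" is one flat list of numbers, 4 for each row, row after row: the shift along the tool's x, y, z in m, then the turn about the tool's z in rad. A call has 1 to 20 rows; each row is the pose to reach, as a shift and turn from the pose commanded when the call began, along the tool's axes at that moment; what a row does not reach only later rows make up. A row lasts 1/12 s, in which the tool goes at most 41.7 mm and 7.16 degrees, less where a joint would pass 70% of its speed; a pose out of reach is approached as far as the arm can. A call with a gripper value outside its range is refused whole. "jaw" is the closure, from 0 (fully open) to 1 (shut), set as the call begins (left out, the last holds). The fingers move at their own pace and stop on an object; "squeeze" is the grip in N (left out, the last holds). Time passes only in rows, so rows that repeat a pose let the fingers close. It gives the time, the measured TCP pose, the force, the opening and the grip force at its end, in the units of the state.
- status.observe(): the state, without advancing time (a new reading comes with each control period).
- viewer.get_image(name): name is "scene" or "top" or "wrist"; returns a dict with "image" (480x640x3 uint8, red, green, blue), "intrinsics" (3x3 intrinsics, pixels), "extrinsics" (4x4, takes a point from world to camera coordinates); the wrist camera has in their place "mount" (4x4, takes a point from camera to tool coordinates, whose origin is the TCP and whose axes are the flange's). Camera axes: x right, y up, looking along -z (the intrinsics and any distortion apply to the point x, -y, -z); pixel columns grow to the right and rows downward; lengths in m; the calibration is good to about 2 mm. The wrist camera is an equidistant fisheye: a pixel r from the principal point sees the ray r / f radians off the axis. A picture is of the moment at which its call begins: read the wrist's pose just before it. There is no depth.
- manip.job_done(): hands the job in; it is judged then, once.
The state is a dict: "time": time; "q": joint angles; "dq": joint speeds; "joint_torque": joint torques, N m; "tcp_pos": TCP position; "tcp_rot": TCP orientation; "ft_force": force on the tool from outside, world axes, zero at the start; "torque": the same for the moment, N m; "width": finger opening in m; "grasp_force": force on a finger pad.
Only numpy, scipy, OpenCV 4.12 (cv2) and the standard library are available. Lean on these libraries where they do the work, as an engineer would, in place of code of your own. Each camera call takes 0.05 s, during which the arm holds its last target. There are 200 camera calls.

## Working session

There is one attempt and no reset: what is moved stays moved. The work goes in short steps, Python scripts to look and compute and a tool call to move; the robot and the scene stay as the last step left them, time stands still between calls to the robot, and variables do not carry over. Pictures are saved under pics/ and viewed, at most 10 in all, crops included, and the job is handed in when it is done.

Besides the shell and the picture viewer there is one more tool, called after ">>>" as a command line: name --argument value ..., lists and objects as JSON in quotes. send_rows: Moves the arm, as the interface text tells. Its arguments: {"type":"object","properties":{"series":{"type":"array"},"jaw":{"type":"number"},"squeeze":{"type":"number"}},"required":["series"]}

```bash
mkdir -p pics && cat > h.py <<'E'
import numpy as np, cv2
from bench import status, viewer, manip
def grab(n,f):
    s=status.observe(); d=viewer.get_image(n); cv2.imwrite('pics/'+f,d['image'][:,:,::-1]); np.savez('pics/'+f+'.npz',**{k:v for k,v in d.items() if k!='image'},p=s['tcp_pos'],R=s['tcp_rot']); return d
def ray(f,u,v):
    z=np.load('pics/'+f+'.npz'); K=z['intrinsics']; a=(u-K[0,2])/K[0,0]; b=(v-K[1,2])/K[1,1]
    if 'mount' in z:
        r=np.hypot(a,b); s=np.sin(r)/max(r,1e-9); c=np.array([a*s,-b*s,-np.cos(r)]); M=z['mount']
        return z['R']@M[:3,3]+z['p'], z['R']@M[:3,:3]@c
    E=z['extrinsics']; c=np.array([a,-b,-1.]); return -E[:3,:3].T@E[:3,3], E[:3,:3].T@c
def plane(f,u,v,h):
    o,d=ray(f,u,v); return o+d*(h-o[2])/d[2]
def proj(f,P):
    z=np.load('pics/'+f+'.npz'); K=z['intrinsics']; P=np.array(P,float)
    if 'mount' in z:
        M=z['mount']; c=M[:3,:3].T@(z['R'].T@(P-z['p'])-M[:3,3]); x,y,w=c[0],-c[1],-c[2]; r=np.hypot(x,y); t=np.arctan2(r,w); return K[0,2]+K[0,0]*t*x/r, K[1,2]+K[1,1]*t*y/r
    E=z['extrinsics']; c=E[:3,:3]@P+E[:3,3]; return K[0,2]+K[0,0]*c[0]/-c[2], K[1,2]+K[1,1]*-c[1]/-c[2]
def tri(a,b):
    A=[];y=[]
    (o1,d1),(o2,d2)=ray(*a),ray(*b); t=np.linalg.lstsq(np.c_[d1,-d2],o2-o1,rcond=None)[0]; p,q=o1+t[0]*d1,o2+t[1]*d2
    return (p+q)/2,np.linalg.norm(p-q)
E
python3 - <<'E'
from h import *
for n in ('scene','top'):
    d=grab(n,n+'0.png'); print(n,d['intrinsics'].round(1).tolist(),d.keys()); z=ray(n+'0.png',320,240); print(z)
print(status.observe())
E
```

```text
scene [[461.6, 0.0, 315.8], [0.0, 461.6, 237.2], [0.0, 0.0, 1.0]] dict_keys(['image', 'intrinsics', 'extrinsics'])
(array([-0.04517848,  0.7220853 ,  0.61293595]), array([ 0.55287419, -0.69480485, -0.46010134]))
top [[463.3, 0.0, 316.2], [0.0, 463.3, 234.9], [0.0, 0.0, 1.0]] dict_keys(['image', 'intrinsics', 'extrinsics'])
(array([ 0.48779854, -0.03199094,  1.08469275]), array([ 0.09261512, -0.008073  , -0.99576246]))
{'time': 0.1, 'q': array([-8.00027824e+01,  1.03979381e+01,  9.21251890e+01,  9.35989159e-04,
        7.75663834e+01, -1.18231024e+01]), 'dq': array([ 0.00396481, -0.09438382, -0.17817442, -0.01284763, -0.03129601,
        0.01093151]), 'joint_torque': array([ 1.07586911e-03, -4.34818482e+01, -3.42696476e+01,  7.03149755e-02,
        3.40487435e-02, -4.31618696e-05]), 'tcp_pos': array([ 0.21364106, -0.53336614,  0.25990346]), 'tcp_rot': array([[ 9.28355418e-01,  3.71693628e-01, -2.55496669e-04],
       [ 3.71693564e-01, -9.28354199e-01,  1.54129988e-03],
       [ 3.35699938e-04, -1.52584056e-03, -9.99998780e-01]]), 'ft_force': array([ 0.12297006, -0.02620172,  0.02329918]), 'torque': array([-0.01199422, -0.02001881, -0.03158585]), 'grasp_force': 0.0, 'width': 0.08811085609421242}
```

View pics/scene0.png

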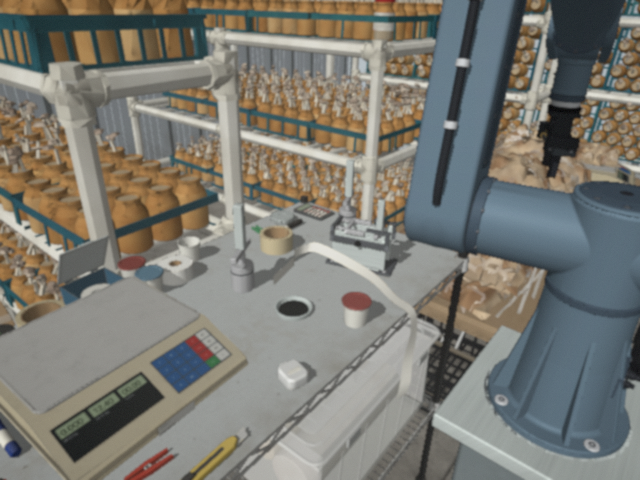

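View pics/top0.png

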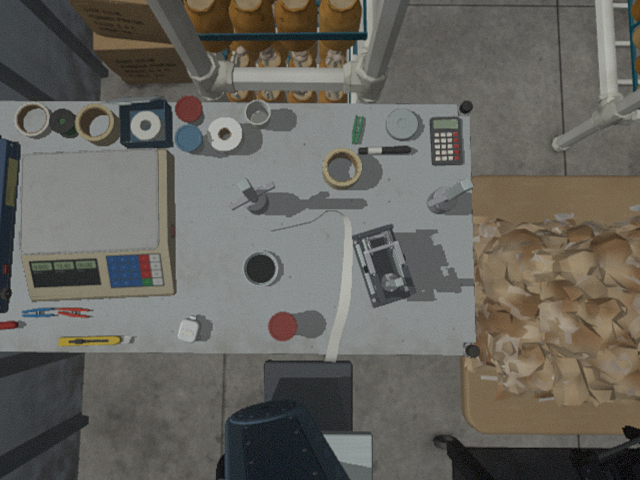

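The pictures show three stemmed weights. Two stand free, at top (258,200) / scene (242,270) and top (440,200) / scene (349,200). One hangs in the stand, around top (390,280) / scene (380,225). The hanging one is small and fits the description, so I'll check it in a close crop. The dish is at top (261,268). The bystanders are the cup (283,326), the counter (188,329) and the tape (342,168), which has the paper strip near it.

```bash
python3 - <<'E'
from h import *
t=cv2.imread('pics/top0.png')[205:325,330:480]; s=cv2.imread('pics/scene0.png')[160:280,310:430]
o=np.hstack([cv2.resize(t,(450,360),interpolation=2),cv2.resize(s,(360,360),interpolation=2)])[:, :800]
cv2.imwrite('pics/c1.png',cv2.resize(o,(800,356)))
for n,u,v,h in (('dish',261,268,.004),('wA',258,205,.0),('tape',342,168,.048),('cup',283,326,.058)): print(n,plane('top0.png',u,v,h).round(3))
E
```

```text
dish [0.522 0.096 0.004]
wA [0.671 0.107 0.   ]
tape [ 0.75  -0.089  0.048]
cup [0.394 0.039 0.058]
```

View pics/c1.png

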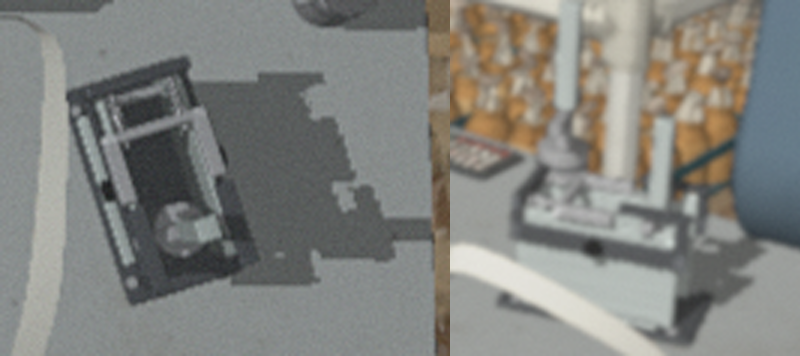

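The crop shows the weight in the stand. Its stem runs up to about top (400,282) / scene (384,200), and the cylinder is at (391,282) between the cheeks. The pale bridge across the cheeks further back, at (382,248), belongs to the carriage. This is the small weight, so I'll locate it and then look from the wrist.

```bash
python3 - <<'E'
from h import *
print(tri(('top0.png',400,282),('scene0.png',384,201)))
a=plane('top0.png',*(330+np.array([130])/2.963),205+300/2.963,.01);b=plane('top0.png',330+70/2.963,205+95/2.963,.01)
print(a,b,np.arctan2(*(b-a)[[1,0]]))
s=status.observe(); T=np.array([.47,-.14,.33]); print(s['tcp_rot'].T@(T-s['tcp_pos']))
E
```

```text
(array([ 0.49007074, -0.19610016,  0.18028501]), np.float64(0.00290370622157354))
[ 0.43607149 -0.16549702  0.01      ] [ 0.59528376 -0.11902962  0.01      ] 0.2839705790767761
[ 0.38422741 -0.27000308 -0.06955566]
```

>>> send_rows --series '[0.03,-0.02,-0.06,-0.12,0.06,-0.035,-0.07,-0.24,0.09,-0.05,-0.07,-0.36,0.12,-0.07,-0.07,-0.48,0.15,-0.09,-0.07,-0.6,0.18,-0.105,-0.07,-0.72,0.21,-0.123,-0.07,-0.84,0.24,-0.14,-0.07,-0.96,0.27,-0.158,-0.07,-1.08,0.3,-0.176,-0.07,-1.2,0.33,-0.193,-0.07,-1.32,0.36,-0.21,-0.07,-1.42,0.375,-0.22,-0.07,-1.466,0.375,-0.22,-0.07,-1.466,0.375,-0.22,-0.07,-1.466,0.375,-0.22,-0.07,-1.466]' --jaw 0 --squeeze 40

```text
time: 1.43
tcp_pos: [0.4796, -0.1907, 0.3304]
tcp_rot: [[-0.271, 0.963, -0.001], [0.963, 0.271, -0.0], [0.0, -0.001, -1.0]]
ft_force: [0.3, -0.4, -0.6]
width: 0.0879
grasp_force: 0.0
```

```bash
python3 - <<'E'
from h import *
d=grab('wrist','w1.png'); s=status.observe(); print(s['time'],s['tcp_pos'],s['tcp_rot'].round(3).tolist(),s['q'].round(1),s['ft_force']); print(d['intrinsics'],d['mount'].round(3))
print(proj('w1.png',[.49,-.196,.18]))
E
```

```text
1.4833 [ 0.47947135 -0.19108292  0.33045711] [[-0.271, 0.963, -0.001], [0.963, 0.271, -0.0], [0.0, -0.001, -1.0]] [-34.9  -0.3  95.4  -0.   84.8 -50.6] [ 1.00168814 -0.36842237  0.82687609]
[[371.64829954   0.         323.22798378]
 [  0.         371.64829954 236.28492057]
 [  0.           0.           1.        ]] [[-0.001  0.954  0.299  0.078]
 [ 1.     0.001 -0.001  0.002]
 [-0.001  0.299 -0.954 -0.124]
 [ 0.     0.     0.     1.   ]]
(np.float64(331.8063605338028), np.float64(236.61317317984106))
```

View pics/w1.png

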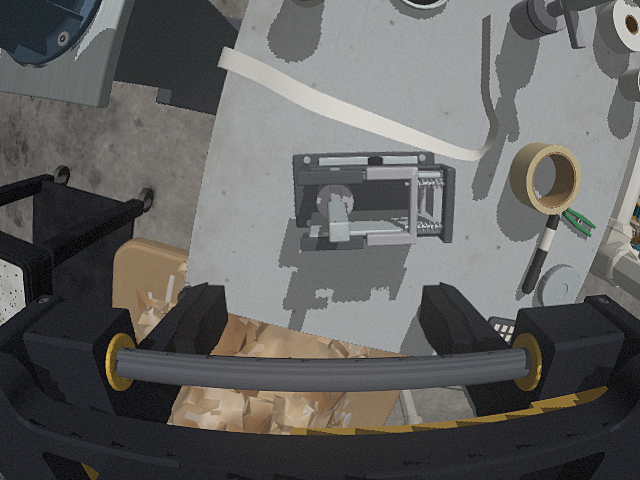

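The wrist view shows the stand at (300–450,150–245), with its x axis to the right. The stem top is near (340,232), the cylinder at (334,200), and the keeper fork and springs at (380–440,180–235). I'll crop closer for edges.

```bash
python3 - <<'E'
from h import *
c=cv2.imread('pics/w1.png')[140:260,285:465]; cv2.imwrite('pics/c2.png',cv2.resize(c,(792,528),interpolation=2))
E
```

```text
(no output)
```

View pics/c2.png

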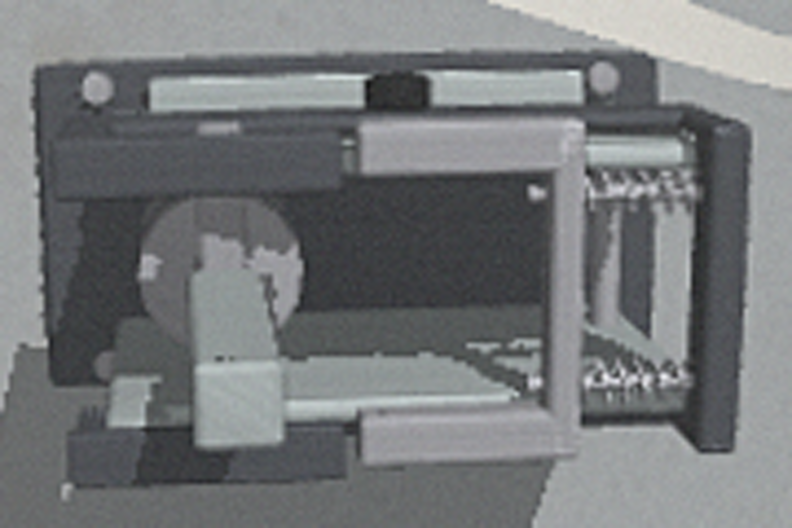

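The crop shows the stem's square top centred at crop (240,404), dark lips on either side of it, and the keeper fork to the right at 358–580. The crossbar is hidden under the lips.

```bash
python3 - <<'E'
from h import *
w=lambda u,v,h: plane('w1.png',285+u/4.4,140+v/4.4,h)
s=w(240,404,.185); print('stem',s, 'tri',tri(('w1.png',285+240/4.4,140+404/4.4),('top0.png',400,282)),tri(('w1.png',285+240/4.4,140+404/4.4),('scene0.png',384,201)))
def yaw(a,b,h,x=1):
    d=w(*b,h)-w(*a,h); print(np.arctan2(d[1],d[0])+(0 if x else np.pi/2), np.linalg.norm(d))
yaw((60,192),(343,185),.115);yaw((68,487),(347,475),.115);yaw((735,450),(748,125),.112,0);yaw((362,463),(577,455),.105);yaw((40,65),(650,50),.01)
m=(w(200,190,.115)+w(200,430,.115))/2; print('mid lip',m)
d=grab('top','t2.png')
E
```

```text
stem [ 0.49404704 -0.18927377  0.185     ] tri (array([ 0.49304733, -0.19316068,  0.17940273]), np.float64(0.005728624774465015)) (array([ 0.49100449, -0.19242279,  0.181381  ]), np.float64(0.008204693506405335))
0.3012612997580434 0.05949147625600767
0.3190592976613307 0.06162999925365482
3.46311212394542 0.07488964706635523
0.30974035308862086 0.05019362328903888
0.3152415914660328 0.16883389377603028
mid lip [ 0.48886281 -0.19129672  0.115     ]
```

>>> send_rows --series '[-0.002,0.007,0.02,-0.02,-0.0037,0.013,0.05,-0.039,-0.0037,0.013,0.08,-0.039,-0.0037,0.013,0.11,-0.039,-0.0037,0.013,0.135,-0.039,-0.0037,0.013,0.155,-0.039,-0.0037,0.013,0.168,-0.039,-0.0037,0.013,0.173,-0.039,-0.0037,0.013,0.173,-0.039,-0.0037,0.013,0.173,-0.039,-0.0037,0.013,0.173,-0.039]' --jaw 0

```text
time: 2.45
tcp_pos: [0.4942, -0.1911, 0.159]
tcp_rot: [[-0.309, 0.951, 0.002], [0.951, 0.309, -0.001], [-0.002, 0.001, -1.0]]
ft_force: [-0.2, 0.1, -0.0]
width: 0.0883
grasp_force: 0.0
```

```bash
python3 - <<'E'
from h import *
grab('wrist','w2.png'); s=status.observe(); print(s['time'],s['tcp_pos'],s['ft_force'])
cv2.imwrite('pics/c3.png',cv2.resize(cv2.imread('pics/w2.png')[120:420,130:530],(800,600),interpolation=2))
for z in (.185,.105): print(proj('w2.png',np.r_[s['tcp_pos'][:2],z]))
E
```

```text
2.5 [ 0.49426023 -0.1909901   0.15910411] [ 0.7503955   0.25761242 -0.20178748]
(np.float64(317.97416871470625), np.float64(373.5698461807902))
(np.float64(319.5145185329425), np.float64(276.96352461515994))
```

View pics/c3.png

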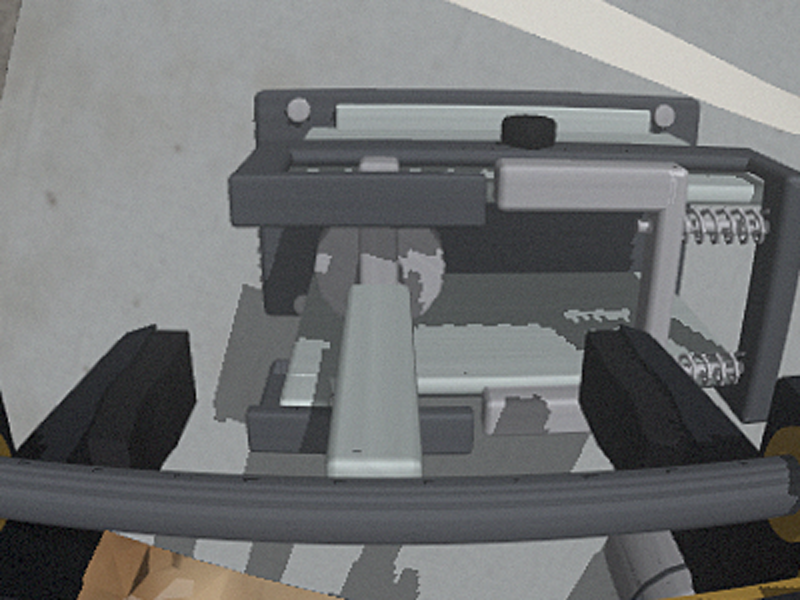

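The hand is square over the stand, with the stem centred at crop u≈374 (expected 376) between the fingers. The bar end shows at (380,163) and the keeper prong starts at about 497, roughly 24 mm further along +x. I'll close on the stem now.

>>> send_rows --series '[0,0,0.002,0,0,0,0.002,0,0,0,0.002,0,0,0,0.002,0,0,0,0.002,0,0,0,0.002,0,0,0,0.002,0,0,0,0.002,0,0,0,0.002,0,0,0,0.002,0,0,0,0.002,0,0,0,0.002,0]' --jaw 1 --squeeze 40

```text
time: 3.5
tcp_pos: [0.4935, -0.1902, 0.1556]
tcp_rot: [[-0.31, 0.951, -0.0], [0.951, 0.31, 0.0], [0.0, -0.0, -1.0]]
ft_force: [0.0, -0.4, -0.4]
width: 0.0156
grasp_force: 40.0
```

Gripped cleanly. Next I'll lift 2 mm to take the weight off the cheeks, then advance.

>>> send_rows --series '[0,0,-0.001,0,0,0,-0.002,0,0,0.002,-0.002,0,0,0.004,-0.002,0,0,0.006,-0.002,0,0,0.008,-0.002,0,0,0.01,-0.002,0,0,0.012,-0.002,0,0,0.014,-0.002,0,0,0.015,-0.002,0,0,0.015,-0.002,0,0,0.015,-0.002,0]'

```text
time: 4.5
tcp_pos: [0.5079, -0.1855, 0.1577]
tcp_rot: [[-0.31, 0.951, -0.0], [0.951, 0.31, 0.0], [0.0, -0.0, -1.0]]
ft_force: [0.3, 0.0, -3.6]
width: 0.0155
grasp_force: 40.0
```

Vertical force is −3.6 N, so the weight is off the cheeks, and there's no spring force yet. I'll creep on.

>>> send_rows --series '[0,0.001,0,0,0,0.002,0,0,0,0.003,0,0,0,0.004,0,0,0,0.005,0,0,0,0.006,0,0,0,0.007,0,0,0,0.007,0,0,0,0.007,0,0]'

```text
time: 5.25
tcp_pos: [0.5146, -0.1834, 0.1577]
tcp_rot: [[-0.31, 0.951, -0.0], [0.951, 0.31, -0.0], [0.0, -0.0, -1.0]]
ft_force: [-0.2, -0.2, -3.9]
width: 0.016
grasp_force: 40.0
```

>>> send_rows --series '[0,0.001,0,0,0,0.002,0,0,0,0.003,0,0,0,0.003,0,0,0,0.003,0,0]'

```text
time: 5.67
tcp_pos: [0.5169, -0.1826, 0.1576]
tcp_rot: [[-0.31, 0.951, -0.001], [0.951, 0.31, -0.0], [0.0, -0.001, -1.0]]
ft_force: [-4.3, -0.6, -1.9]
width: 0.0157
grasp_force: 40.0
```

Spring contact: about 4.3 N.

>>> send_rows --series '[0,0.001,0,0,0,0.002,0,0,0,0.003,0,0,0,0.003,0,0,0,0.003,0,0]'

```text
time: 6.08
tcp_pos: [0.5193, -0.1818, 0.1576]
tcp_rot: [[-0.31, 0.951, -0.002], [0.951, 0.31, -0.0], [0.0, -0.002, -1.0]]
ft_force: [-7.0, -1.3, -0.2]
width: 0.0157
grasp_force: 40.0
```

>>> send_rows --series '[0,0.001,0,0,0,0.002,0,0,0,0.003,0,0,0,0.004,0,0,0,0.004,0,0,0,0.004,0,0]'

```text
time: 6.58
tcp_pos: [0.5223, -0.1809, 0.1576]
tcp_rot: [[-0.31, 0.951, -0.004], [0.951, 0.31, -0.001], [0.001, -0.004, -1.0]]
ft_force: [-10.9, -3.4, 2.2]
width: 0.0156
grasp_force: 40.0
```

>>> send_rows --series '[0,0.001,0,0,0,0.0015,-0.0005,0,0,0.0015,-0.001,0,0,0.0015,-0.001,0,0,0.0015,-0.001,0]'

```text
time: 7.0
tcp_pos: [0.5229, -0.1805, 0.1577]
tcp_rot: [[-0.31, 0.951, -0.006], [0.951, 0.31, -0.001], [0.001, -0.006, -1.0]]
ft_force: [-10.4, -5.2, -2.5]
width: 0.0156
grasp_force: 40.0
```

>>> send_rows --series '[0,0.001,0,0,0,0.0015,0,0,0,0.0015,0,0,0,0.0015,0,0,0,0.0015,0,0]'

```text
time: 7.42
tcp_pos: [0.5241, -0.1802, 0.1577]
tcp_rot: [[-0.31, 0.951, -0.007], [0.951, 0.31, -0.001], [0.001, -0.007, -1.0]]
ft_force: [-11.8, -5.7, -1.4]
width: 0.0156
grasp_force: 40.0
```

```bash
python3 - <<'E'
from h import *
grab('wrist','w3.png'); s=status.observe(); print(s['time'],s['tcp_pos'],s['ft_force'],s['torque'])
cv2.imwrite('pics/c4.png',cv2.resize(cv2.imread('pics/w3.png')[150:350,210:476],(800,600),interpolation=2))
E
```

```text
7.4667 [ 0.52407975 -0.18021353  0.15765831] [-12.1255244   -5.61936356  -1.51920525] [-1.17411845  2.33721713 -0.05232186]
```

View pics/c4.png

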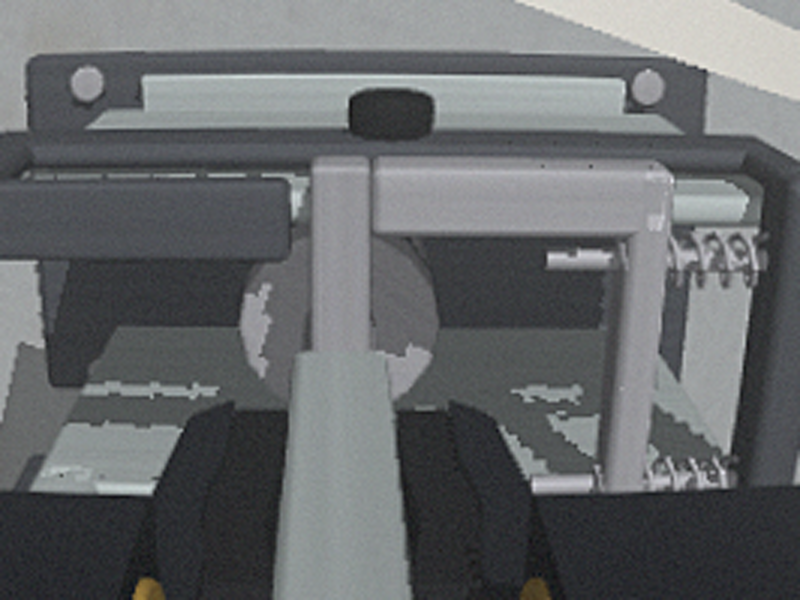

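The picture shows the bar at u 313–370. It is about 4 mm clear of the lip end (290) and against the prong (375), at about 13 N. Now I'll lift straight up.

>>> send_rows --series '[0,0,-0.002,0,0,0,-0.004,0,0,0,-0.006,0,0,0,-0.008,0,0,0,-0.01,0,0,0,-0.012,0,0,0,-0.012,0]'

```text
time: 8.05
tcp_pos: [0.5263, -0.1792, 0.1698]
tcp_rot: [[-0.309, 0.951, -0.001], [0.951, 0.309, 0.001], [0.001, -0.001, -1.0]]
ft_force: [1.6, 0.3, -3.3]
width: 0.016
grasp_force: 40.0
```

The bar is free of the hook. I'll lift it 110 mm.

>>> send_rows --series '[0,0,-0.005,0,0,0,-0.012,0,0,0,-0.02,0,0,0,-0.03,0,0,0,-0.04,0,0,0,-0.05,0,0,0,-0.06,0,0,0,-0.07,0,0,0,-0.08,0,0,0,-0.09,0,0,0,-0.1,0,0,0,-0.107,0,0,0,-0.11,0,0,0,-0.11,0]'

```text
time: 9.22
tcp_pos: [0.5272, -0.1796, 0.2817]
tcp_rot: [[-0.31, 0.951, 0.001], [0.951, 0.31, -0.001], [-0.001, 0.001, -1.0]]
ft_force: [0.2, -0.7, -3.8]
width: 0.0159
grasp_force: 40.0
```

```bash
python3 - <<'E'
from h import *
s=status.observe(); print(s['time'],s['tcp_pos'],s['ft_force'])
# dish: dark floor centroid in top + scene, rim ellipse
for n,(u,v),h in (('top0.png',(261,268),.004),('scene0.png',(294,307),.004)):
    im=cv2.imread('pics/'+n); g=cv2.cvtColor(im,6); x0,y0=u-30,v-30; m=(g[y0:y0+60,x0:x0+60]<60).astype(np.uint8)
    k,l,st,c=cv2.connectedComponentsWithStats(m); i=1+np.argmax(st[1:,4]); p=c[i]+[x0,y0]; P=plane(n,*p,h)
    print(n,st[i],p,P); T=P-s['tcp_pos']; print(T, s['tcp_rot'].T@T)
E
```

```text
9.2167 [ 0.52724256 -0.17959061  0.28168345] [ 0.23639241 -0.6996104  -3.78151876]
top0.png [ 16  17  28  28 612] [260.10947712 268.38398693] [0.52081703 0.09813534 0.004     ]
[-0.00642553  0.27772595 -0.27768345] [0.26636711 0.07964471 0.27746417]
scene0.png [ 15  25  28  13 285] [292.96842105 308.18596491] [0.52294585 0.09819556 0.004     ]
[-0.00429671  0.27778616 -0.27768345] [0.2657649  0.08168746 0.27746691]
```

>>> send_rows --series '[0.01,0.003,0,-0.03,0.03,0.009,0,-0.1,0.055,0.017,0,-0.18,0.08,0.024,0,-0.27,0.105,0.032,0,-0.36,0.13,0.04,0,-0.45,0.155,0.047,0,-0.54,0.18,0.055,0,-0.63,0.205,0.062,0,-0.72,0.23,0.07,0,-0.8,0.25,0.076,0.01,-0.85,0.262,0.08,0.02,-0.87,0.266,0.081,0.03,-0.87,0.266,0.081,0.04,-0.87,0.266,0.081,0.05,-0.87,0.266,0.081,0.06,-0.87,0.266,0.081,0.07,-0.87,0.266,0.081,0.08,-0.87,0.266,0.081,0.08,-0.87,0.266,0.081,0.08,-0.87]'

```text
time: 10.88
tcp_pos: [0.5211, 0.0982, 0.1999]
tcp_rot: [[-0.926, 0.377, -0.002], [0.377, 0.926, 0.0], [0.002, -0.001, -1.0]]
ft_force: [-0.4, 0.1, -3.6]
width: 0.0156
grasp_force: 40.0
```

```bash
python3 - <<'E'
from h import *
grab('wrist','w4.png'); s=status.observe(); print(s['time'],s['tcp_pos'],s['tcp_rot'].round(3).tolist(),s['ft_force'],s['q'].round(0))
c=proj('w4.png',[.522,.098,.004]); print('dish pred',c)
print('foot',proj('w4.png',s['tcp_pos']+s['tcp_rot'][:,2]*.1306))
cv2.imwrite('pics/c5.png',cv2.resize(cv2.imread('pics/w4.png')[60:360,120:520],(800,600),interpolation=2))
E
```

```text
10.9333 [0.52165336 0.09825988 0.20069525] [[-0.926, 0.377, -0.0], [0.377, 0.926, -0.0], [0.0, -0.0, -1.0]] [ 0.28962135  0.12393306 -3.62450668] [ -2.   8. 102.  -0.  70. -70.]
dish pred (np.float64(321.3479799447902), np.float64(211.68012356870284))
foot (np.float64(321.0284584452139), np.float64(232.82813797242616))
```

View pics/c5.png

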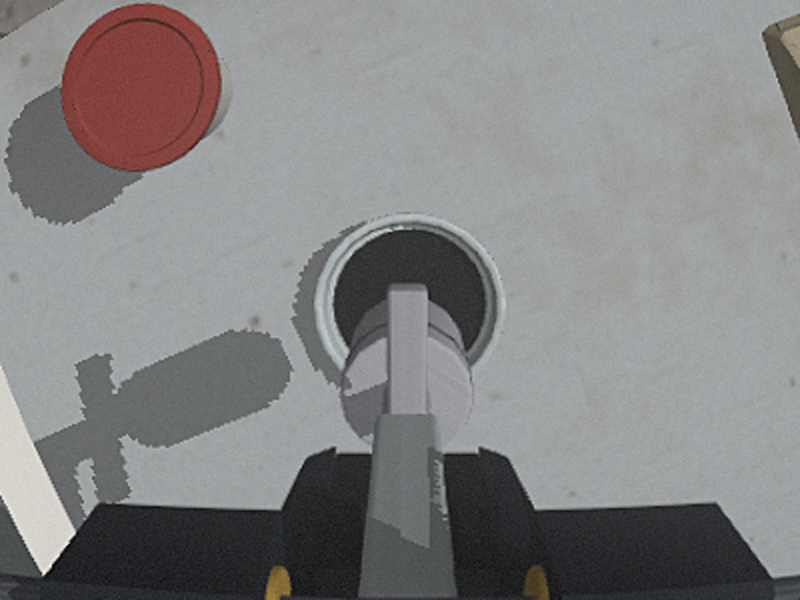

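The dish rim is centred near crop (410,308), about 3 mm towards +tool y of the prediction. The weight hangs upright over it. I'll correct 2 mm and lower.

>>> send_rows --series '[0,0.001,0.005,0,0,0.002,0.012,0,0,0.002,0.02,0,0,0.002,0.028,0,0,0.002,0.036,0,0,0.002,0.044,0,0,0.002,0.05,0,0,0.002,0.055,0,0,0.002,0.058,0,0,0.002,0.06,0,0,0.002,0.06,0,0,0.002,0.06,0]'

```text
time: 11.93
tcp_pos: [0.5225, 0.1005, 0.1409]
tcp_rot: [[-0.927, 0.376, 0.0], [0.376, 0.927, -0.0], [-0.0, 0.0, -1.0]]
ft_force: [0.8, 0.2, -3.7]
width: 0.0157
grasp_force: 40.0
```

>>> send_rows --series '[0,0,0.001,0,0,0,0.002,0,0,0,0.003,0,0,0,0.004,0,0,0,0.004,0,0,0,0.004,0]'

```text
time: 12.43
tcp_pos: [0.5222, 0.1005, 0.1366]
tcp_rot: [[-0.927, 0.376, -0.0], [0.376, 0.927, 0.0], [0.0, -0.0, -1.0]]
ft_force: [0.1, -1.3, -3.9]
width: 0.016
grasp_force: 40.0
```

>>> send_rows --series '[0,0,0.001,0,0,0,0.002,0,0,0,0.0025,0,0,0,0.0025,0,0,0,0.0025,0]'

```text
time: 12.85
tcp_pos: [0.5225, 0.1005, 0.1347]
tcp_rot: [[-0.927, 0.376, 0.001], [0.376, 0.927, -0.0], [-0.001, 0.0, -1.0]]
ft_force: [-0.7, -0.5, 1.8]
width: 0.0158
grasp_force: 40.0
```

The weight is touching the floor, so I'll release it.

>>> send_rows --series '[0,0,0,0,0,0,0,0,0,0,0,0,0,0,0,0,0,0,0,0,0,0,0,0,0,0,0,0,0,0,0,0,0,0,0,0,0,0,0,0,0,0,0,0,0,0,0,0]' --jaw 0

```text
time: 13.85
tcp_pos: [0.5223, 0.1005, 0.1342]
tcp_rot: [[-0.927, 0.376, 0.0], [0.376, 0.927, -0.0], [-0.0, -0.0, -1.0]]
ft_force: [-0.5, -0.4, -0.7]
width: 0.0881
grasp_force: 0.0
```

>>> send_rows --series '[0,0,-0.005,0,0,0,-0.015,0,0,0,-0.03,0,0,0,-0.05,0,0,0,-0.07,0,0,0,-0.09,0,0,0,-0.11,0,0,0,-0.13,0,0,0,-0.14,0,0,0,-0.14,0,0,0,-0.14,0,0,0,-0.14,0]'

```text
time: 14.85
tcp_pos: [0.5216, 0.1005, 0.2731]
tcp_rot: [[-0.926, 0.376, -0.002], [0.376, 0.926, 0.0], [0.002, -0.001, -1.0]]
ft_force: [-0.1, -0.7, -0.1]
width: 0.0883
grasp_force: 0.0
```

```bash
python3 - <<'E'
from h import *
grab('wrist','w5.png'); s=status.observe(); print(s['time'],s['tcp_pos'],s['ft_force'],s['width'])
print(proj('w5.png',[.522,.1,.004]),proj('w5.png',[.522,.1,.164]))
cv2.imwrite('pics/c6.png',cv2.resize(cv2.imread('pics/w5.png')[60:360,120:520],(800,600),interpolation=2))
E
```

```text
14.9 [0.52146922 0.10047923 0.27275198] [-1.36705216  0.10553917 -0.56188386] 0.08818523213336503
(np.float64(321.2730242957415), np.float64(195.47981746864562)) (np.float64(320.0212539587716), np.float64(242.09537832498802))
```

View pics/c6.png

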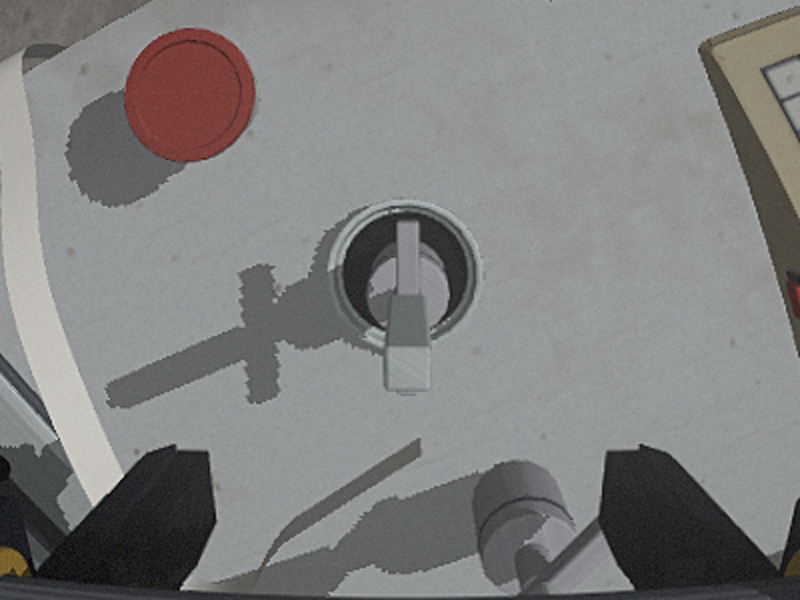

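The weight stands upright inside the dish, with its stem top at (408,368) where predicted. It is released, the fingers are clear, and the cup is undisturbed.

```bash
python3 -c "
from bench import manip; print(manip.job_done())"
```

```text
the job is handed in; nothing more can be done
None
```

The check weight came off the hook at about 13 N and stands upright in the dish, released; the job is handed in at about 15 s, though the judge's result wasn't shown to me.

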